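# Load the sample changer, then hold its index pin out

## Robot

A 7-joint arm with a two-finger parallel gripper is mounted at the origin on a cart in front of the work surface, level with it; the furniture and walls round the work are solid. World frame = base frame: x ahead of the robot, y to its left, z up, the work surface at z = 0. Lengths are in m, angles in rad, forces in N, time in s.
With the tool pointing down it reaches from about 0.4 to 0.85 m from the base axis. Payload 10.4 kg.
Tool frame: the origin (TCP) lies on the centre line of the jaws, within the pads' length; the fingertips stand 11 mm ahead of it and the grasp point (between the pads) lies 8 mm behind it (tip_reach is the distance from the TCP to the fingertips, in m); z points along the fingers, y is the line along which they close (so a half turn about z gives the same grasp; the last joint's range is limited). The gripper opens to 85 mm and grips with 20 to 120 N. Pads are 22 mm wide; open, the fingers measure 114 mm over their backs; the gripper's body (76 mm by 85 mm) begins 54 mm behind the grasp point. The pads swing forward as they close: fully open they stand 13 mm farther back than shut.
Start: joints at [1.303, 0.332, -0.065, 1.46, 0.022, 1.35, -0.088], TCP at [0.151, -0.606, 0.203] pointing down, gripper open.
Joint ranges: [-2.6, 2.6], [-0.5, 2.12], [-1.47, 1.34], [0.16, 2.42], [-1.27, 4.41], [0.06, 2.06], [-2.6, 2.6]. Speed limits (rad/s): [2.22, 2.22, 2.79, 2.79, 3.14, 3.14, 3.14].

## Interface

Orientations are given as a unit quaternion [x, y, z, w].
In Python, from workcell import get_obs, camera, hand_in, tip_reach gives the robot as it stands. The module is installed in compiled form; this text tells all that it offers.
- The arm moves only by the tool move_arm, never from a script. Its argument "plan" is a list of rows, each an object with "delta_pos": the shift along the tool's x, y, z in parts of the range, where 1.0 means 0.75 m, a list of three; "turn": the turn, a rotation vector about the tool's x, y, z in normalised numbers (1 is 4 rad), a list of three; "fingers": the closure, from 0 (fully open) to 1 (shut). A call has 1 to 12 rows; each row is the pose to reach, as a shift and turn from the pose commanded when the call began, along the tool's axes at that moment; what a row does not reach only later rows make up. A row lasts 1/8 s, in which the tool goes at most 62.5 mm and 10.7 degrees, less where a joint would pass 70% of its speed; a pose out of reach is approached as far as the arm can. No shift or turn number may pass 1 either way. A call with a gripper value outside its range is refused whole. The fingers move at their own pace and stop on an object; "force" is the grip in N (left out, the last holds). Time passes only in rows, so rows that repeat a pose let the fingers close. It gives the time, the measured TCP pose, the force, the opening and the grip force at its end, in the units of the state.
- get_obs(): the state, without advancing time (a new reading comes with each control period).
- camera(name): name is "scene" or "top" or "wrist"; returns a dict with "color" (400x640x3 uint8, red, green, blue), "range_z" (400x640 float32, m along the optical axis (not along the pixel's ray), 0 where there is no reading), "fx", "fy", "cx", "cy" (pixels), "R" (3x3) and "t" (3): a world point X has camera coordinates R X + t; the wrist camera has in their place "tool_from_camera" (4x4, takes a point from camera to tool coordinates, whose origin is the TCP and whose axes are the flange's). Camera axes: x right, y down, z forward; pixel columns grow to the right and rows downward; lengths in m; the calibration is good to about 2 mm. The wrist camera is an equidistant fisheye: a pixel r from the principal point sees the ray r / f radians off the axis. A picture is of the moment at which its call begins: read the wrist's pose just before it.
- hand_in(): hands the job in; it is judged then, once.
The state is a dict: "clock": time; "joint_pos": joint angles; "joint_velocities": joint speeds; "tau": joint torques, N m; "position": TCP position; "ee_rot": TCP orientation; "ft_force": force on the tool from outside, world axes, zero at the start; "torque": the same for the moment, N m; "grip_width": opening from 0.0 (shut) to 1.0 (fully open); "grasp_force": force on a finger pad.
Only numpy, scipy, OpenCV 4.12 (cv2) and the standard library are available. Lean on these libraries where they do the work, as an engineer would, in place of code of your own. Each camera call takes 0.05 s, during which the arm holds its last target. There are 200 camera calls.

## Task

Stand the sample jar that waits on the desk upright and centred on the one free post of the sample changer, setting it down rather than dropping it, and let go of it while the index pin is still in its hole and locks the wheel. Then take the black knob of the index pin, pull it straight out against its spring all the way to its stop, and finish while holding it there, with the pin clear of the wheel, so that I can turn the wheel to the detector. Do not turn the wheel yourself and leave the three jars that already stand on it in place.

Things in the scene. Friction and masses are not known exactly. Their poses are not given: they have to be found in the camera images.
- stand: the sample changer, fixed to the desk: grey base plate 250 x 230 mm, 12 mm thick, under a round aluminium wheel 200 mm across, its flat top 64 mm above the desk; a black knob 36 mm across on its axis rises to 84 mm. Origin on the wheel's axis at desk height, z up; -x is the index pin's side, turned roughly to the robot; beyond the rim at (+x,+y) a fixed probe 60 mm thick rises to 148 mm
- free_post (a point): centre of the flat top (36 mm across, no rim) of the free white post, 90 mm above the desk; turns with the wheel. Four such posts stand on the wheel 65 mm from its axis, at the stand's (+x,+y), (-x,+y), (-x,-y), (+x,-y), each at 45 degrees; the one at (-x,-y) is free, the others carry jars
- knob (a point): middle of the index pin's black ribbed knob: a cylinder 28 mm across, 22 mm long, lying along the stand's x, 56 mm above the desk, 157 mm in front of the wheel's axis when home; moves with the pin, axes as the stand's. A steel neck 13 mm across leads back to a 17 mm sleeve (138 mm from the wheel's axis) on a bracket 34 mm wide, 74 mm high (107 to 131 mm); otherwise free all round
- index_pin (a joint): how far the pin is pulled out, in m, along the stand's -x, level: 0 = home (pin 8 mm deep in the wheel's rim hole), 0.014 = at its stop. It is clear of the wheel from about 0.009 on. Its spring pulls it home with about 5 N at 0 and 13 N at the stop; it springs back when let go and has no latch
- wheel (a joint): angle of the wheel in rad, 0 = at the start, positive counterclockwise from above; the index pin locks it at 0, with the pin out it turns freely but for a slight drag (0.05 N m)
- sample_jar: the sample to load, standing by itself on the desk to the right of the sample changer: a 60 ml sample jar, 55 mm tall: straight body 48 mm across, ribbed white screw cap 52 mm across over its top 13 mm; origin at the centre of its underside, z up; about 80 g
- jar_front: jar already on the post at the stand's (-x, +y): a 60 ml sample jar, 55 mm tall: straight body 48 mm across, ribbed white screw cap 52 mm across over its top 13 mm; origin at the centre of its underside, z up; about 80 g
- jar_probe: jar already on the post at (+x, +y), before the detector probe: a 60 ml sample jar, 55 mm tall: straight body 48 mm across, ribbed white screw cap 52 mm across over its top 13 mm; origin at the centre of its underside, z up; about 80 g
- jar_back: jar already on the post at (+x, -y): a 60 ml sample jar, 55 mm tall: straight body 48 mm across, ribbed white screw cap 52 mm across over its top 13 mm; origin at the centre of its underside, z up; about 80 g
Mind the look-alikes: they are no part of the job. Leave any green or purple look-alike of the jar_back alone.

How it is judged:
On the way, in this order (a step that is already met when the one before it is completed fails the run):
1. the sample jar stands on the free post, let go, with the index pin home and the wheel locked (horizontal distance between sample_jar and free_post below 0.007 m and z of sample_jar in the frame of free_post between -0.004 and 0.004 m and angle between sample_jar's own z axis and vertical below 0.08 rad and contact force between sample_jar and wheel above 0.2 N and contact force between each of the arm, the fingers and sample_jar below 0.05 N and linear speed of sample_jar below 0.03 m/s and value of joint wheel between -0.04 and 0.04 rad and value of joint index_pin below 0.002 m), for 0.3 s.
2. the index pin is pulled fully back by its knob (value of joint index_pin above 0.012 m and contact force between the fingers and index_pin above 1 N), for 0.2 s.
At the end, for the whole second after the job is handed in: The gripper's fingers hold the index pin out, at least 12 of its 14 mm; the sample jar stands released, upright (within 0.08 rad) and at rest on the top of the free post, within 7 mm of its centre; the wheel is within 0.04 rad of where it was and the other three jars are on their posts (all of step 2 and horizontal distance between sample_jar and free_post below 0.007 m and z of sample_jar in the frame of free_post between -0.004 and 0.004 m and angle between sample_jar's own z axis and vertical below 0.08 rad and contact force between sample_jar and wheel above 0.2 N and contact force between each of the arm, the fingers and sample_jar below 0.05 N and linear speed of sample_jar below 0.03 m/s and value of joint wheel between -0.04 and 0.04 rad and horizontal distance between each of jar_front, jar_probe, jar_back and stand above 0.057 m and height (world z) of each of jar_front, jar_probe, jar_back above 0.086 m); the arm keeps its last pose, push and grip.
It fails at once if the wheel is turned (value of joint wheel above 0.06 rad or value of joint wheel below -0.06 rad).
It fails at once if the sample jar is let go more than 12 mm above the post (height (world z) of sample_jar above 0.102 m and contact force between each of the arm, the fingers and sample_jar below 0.02 N).
It fails at once if the index pin is pulled before the sample jar stands on the post (value of joint index_pin above 0.006 m and horizontal distance between sample_jar and free_post above 0.02 m).
It fails at once if a jar already on the wheel is displaced by more than 8 mm (distance of any of jar_front, jar_probe, jar_back from where it was at the start of the episode above 0.008 m).
It also fails if it takes over 54 s, if anything falls off the work surface, if the arm or the gripper's body presses on something with over 40 N, if the wrist force passes 120 N, or if a joint passes its speed limit or range.

## Working session

There is one attempt and no reset: what is moved stays moved. The work goes in short steps, Python scripts to look and compute and a tool call to move; the robot and the scene stay as the last step left them, time stands still between calls to the robot, and variables do not carry over. Pictures are saved under pics/ and viewed, at most 10 in all, crops included, and the job is handed in when it is done.

Besides the shell and the picture viewer there is one more tool, called after "Call:" as name([rows], argument=value, ...), one row to a line, values as JSON. move_arm: Moves the arm, as the interface text tells. Its arguments: {"type":"object","properties":{"plan":{"type":"array","items":{"type":"object","properties":{"delta_pos":{"type":"array","items":{"type":"number"}},"turn":{"type":"array","items":{"type":"number"}},"fingers":{"type":"number"}}}},"force":{"type":"number"}},"required":["plan"]}

```bash
mkdir -p pics
cat > h.py <<'E'
import numpy as np, cv2
from workcell import get_obs, camera
from scipy.spatial.transform import Rotation as Rn
def cloud(c):
    z=c["range_z"]; v,u=np.mgrid[:z.shape[0],:z.shape[1]]
    P=np.stack([(u-c["cx"])/c["fx"]*z,(v-c["cy"])/c["fy"]*z,z],-1)
    W=(P-c["t"])@c["R"]; W[z<=0]=np.nan
    return W
def ray(c,u,v,h):
    d=np.array([(u-c["cx"])/c["fx"],(v-c["cy"])/c["fy"],1])@c["R"]; o=-c["R"].T@c["t"]
    return o+d*(h-o[2])/d[2]
E
python3 - <<'E'
from h import *
o=get_obs(); print({k:np.round(v,3).tolist() for k,v in o.items()})
for n in("scene","top"):
    c=camera(n); cv2.imwrite(f"pics/{n}.png",c["color"][...,::-1]); np.savez(f"{n}.npz",**c); print(n,c["R"].round(2).tolist(),c["t"],c["fx"])
E
```

```text
{'clock': 0.0, 'joint_pos': [1.303, 0.333, -0.065, 1.461, 0.022, 1.35, -0.089], 'joint_velocities': [0.0, -0.0, -0.001, 0.001, -0.001, 0.0, -0.001], 'tau': [-0.001, -62.545, 0.048, -39.16, 0.016, 0.01, -0.0], 'position': [0.151, -0.606, 0.203], 'ee_rot': [0.993, 0.122, -0.0, -0.001], 'ft_force': [0.447, -0.006, -0.425], 'torque': [0.004, -0.074, 0.033], 'grasp_force': 0.0, 'grip_width': 1.0}
scene [[-0.72, -0.7, 0.0], [-0.47, 0.48, -0.74], [0.51, -0.53, -0.67]] [0.44281041 0.35848485 0.73208335] 410.04055304441124
top [[-0.01, -1.0, -0.01], [-1.0, 0.01, -0.05], [0.05, 0.01, -1.0]] [0.0073802  0.63192195 1.33884083] 519.1302716546274
```

View pics/scene.png

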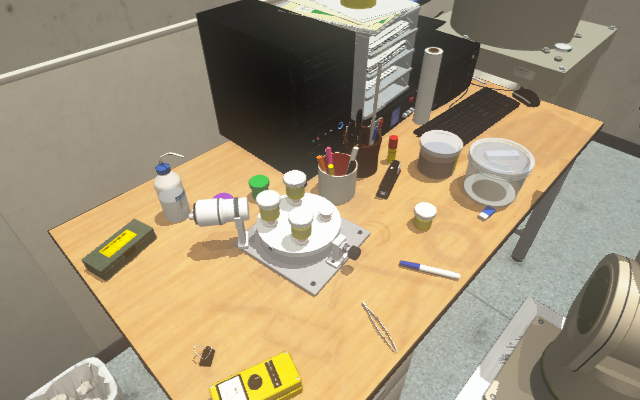

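View pics/top.png

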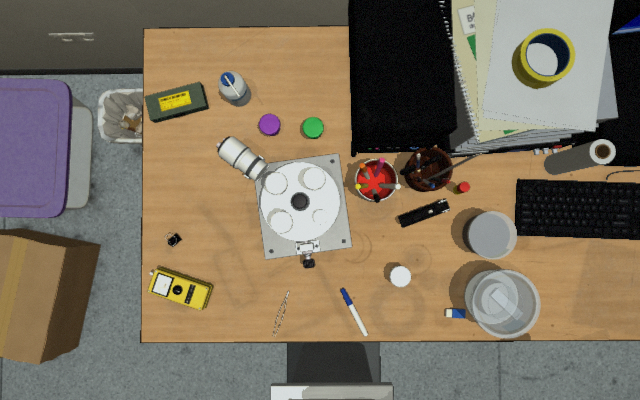

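The scene view shows the white-capped sample jar at (424,217), the free post at (325,213) and the black pin knob at (353,253). In the top view they are at (400,276), (320,215) and (308,263).
Things that could be mistaken for the jar in the top view are green (313,127), purple (269,125) and the wheel jars (275,183), (313,177), (281,220). I choose the lone white-capped one at (400,276), right of the changer.

Run:
```python
from h import *
c=dict(np.load("top.npz")); W=cloud(c); u0=np.mgrid[:400,:640]; V,U=u0
def circ(mask,box,name,h):
    m=np.zeros((400,640),np.uint8); x0,x1,y0,y1=box; m[y0:y1,x0:x1]=mask[y0:y1,x0:x1]
    cs,_=cv2.findContours(m,cv2.RETR_EXTERNAL,cv2.CHAIN_APPROX_NONE); k=max(cs,key=cv2.contourArea)
    (u,v),r=cv2.minEnclosingCircle(k); mm=cv2.moments(k); uc,vc=mm["m10"]/mm["m00"],mm["m01"]/mm["m00"]
    print(name,(uc,vc),r*1.34/519*1000,"area r",np.sqrt(cv2.contourArea(k)/3.14),ray(c,uc,vc,h), "medz",np.nanmedian(W[...,2][m>0]))
    return uc,vc
z=W[...,2]; z=np.nan_to_num(z)
print(z[215,320],z[276,400],z[240,290],z[200,300],z[263,308],z[183,275])
b=c["color"].min(2)>150
circ(b&(z>.03),(380,420,255,297),"jar",.055)
circ((z>.078)&(z<.1),(306,335,202,230),"post",.09)
for n,bx in dict(front=(262,296,205,238),probe=(260,293,166,198),back=(296,330,160,195)).items(): circ((z>.12),bx,n,.145)
circ(c["color"].max(2)<90,(285,315,187,217),"hub",.084)
circ((z>.055)&(z<.2),(256,342,155,243),"wheel",.064)
circ((c["color"].max(2)<70),(298,320,254,272),"knob",.06)
# plate
m=((z>.006)&(z<.02)).astype(np.uint8); n,l,s,_=cv2.connectedComponentsWithStats(m); 
h=np.vstack([np.argwhere((l==i)) for i in range(1,n) if s[i,4]>150 and 240<s[i,0]+s[i,2]/2<360 and 140<s[i,1]+s[i,3]/2<270])
r=cv2.minAreaRect(h[:,::-1].astype(np.float32)); print("plate",r,[ray(c,*p,.012) for p in cv2.boxPoints(r)])
a=cv2.resize(c["color"][150:290,240:430],None,fx=4,fy=4,interpolation=cv2.INTER_CUBIC); cv2.imwrite("pics/crop.png",a[...,::-1])
```

```text
0.0909100727247619 0.05881903929288823 0.014572432519075605 0.08730002126779023 0.07205256919287874 0.1458864798549428
jar (400.1759406465289, 276.1075781664017) 26.97950054455355 area r 10.007958616460693 [ 0.43415999 -0.17461936  0.055     ] medz 0.05530158376577288
post (320.2643274853801, 216.45730994152046) 18.61597698777627 area r 6.73662865275321 [0.58491359 0.02364713 0.09      ] medz 0.09001026828969674
front (281.20105124835743, 221.79763469119578) 29.808606678810193 area r 11.008103558244924 [0.57244737 0.11403954 0.145     ] medz 0.14553349529399318
probe (276.04881266490764, 183.02506596306068) 29.77139423348311 area r 10.986384161437064 [0.66405299 0.12586539 0.145     ] medz 0.1452896334579435
back (313.8818620992534, 178.1550285463329) 29.570814400968757 area r 10.993628728107247 [0.67475327 0.03637135 0.145     ] medz 0.14538809825312637
hub (299.35915492957747, 201.1150234741784) 22.754480806618986 area r 8.236163846382524 [0.62337128 0.07530034 0.084     ] medz 0.08293338594531126
wheel (299.83925497486746, 201.08872133856642) 106.01494496957416 area r 39.26473920991874 [0.62427066 0.07550514 0.064     ] medz 0.06654802291412416
knob (308.3782505910165, 263.19385342789593) 15.598795712568396 area r 4.738378340673427 [0.46843937 0.0552361  0.06      ] medz 0.06872174610855541
plate ((300.8699645996094, 205.5900115966797), (98.14641571044922, 89.80255126953125), 81.8698959350586) [array([0.72678761, 0.21092136, 0.012     ]), array([ 0.75796424, -0.02278522,  0.012     ]), array([ 0.50368926, -0.05656268,  0.012     ]), array([0.47250742, 0.17500778, 0.012     ])]
```

View pics/crop.png

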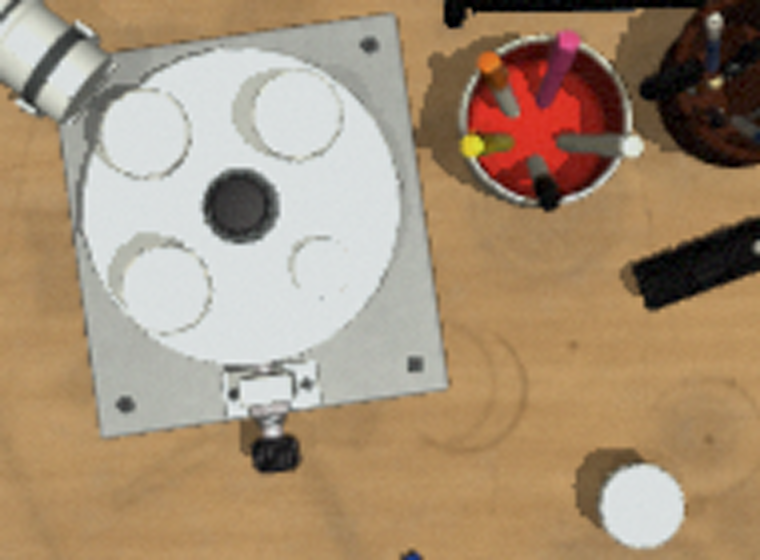

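In the crop, the single white-capped jar is at (645,505), the free post at (320,268) and the pin knob at (275,455). The knob, plate and posts all give a stand yaw of about 7.6°.

```bash
cat >> h.py <<'E'
def togo(p,ang):
    """tool-frame shift and z-turn to reach TCP p, pointing down, tool x at world yaw ang (deg)"""
    o=get_obs(); R=Rn.from_quat(o["ee_rot"]); a=np.radians(ang)
    G=Rn.from_matrix(np.array([[np.cos(a),np.sin(a),0],[np.sin(a),-np.cos(a),0],[0,0,-1]]))
    print("at",o["clock"],np.round(o["position"],4),"shift",R.inv().apply(np.array(p)-o["position"]).round(4),"turn",(R.inv()*G).as_rotvec().round(4))
E
python3 - <<'E'
from h import *
c=dict(np.load("top.npz")); W=cloud(c)
print("container z",np.nanmax(W[270:335,465:540,2]),"jug",np.nanmax(W[210:258,465:516,2]), ray(c,470,300,.1),ray(c,490,258,.1))
togo([.434,-.1746,.19],45); togo([.434,-.1746,.1],45)
E
```

```text
container z 0.13869855818167962 jug 0.10834787525745405 [ 0.38033962 -0.3364649   0.1       ] [ 0.48086267 -0.38678669  0.1       ]
at 0.1 [ 0.1514 -0.606   0.2027] shift [ 0.3787 -0.35    0.0131] turn [-1.200e-03 -3.000e-04 -5.406e-01]
at 0.1 [ 0.1514 -0.606   0.2027] shift [ 0.3787 -0.3499  0.1031] turn [-1.200e-03 -3.000e-04 -5.406e-01]
```

Units first: shifts go in shares of 0.75 m and turns go in shares of 4 rad. So 0.379 m is 0.5053, -0.35 m is -0.4667, -0.54 rad is -0.135.

Call:
move_arm([
  {"delta_pos":[0.2533,-0.2333,0],"turn":[0,0,-0.0675],"fingers":0},
  {"delta_pos":[0.2533,-0.2333,0],"turn":[0,0,-0.0675],"fingers":0},
  {"delta_pos":[0.2533,-0.2333,0],"turn":[0,0,-0.0675],"fingers":0},
  {"delta_pos":[0.5053,-0.4667,0.0173],"turn":[0,0,-0.135],"fingers":0},
  {"delta_pos":[0.5053,-0.4667,0.0173],"turn":[0,0,-0.135],"fingers":0},
  {"delta_pos":[0.5053,-0.4667,0.0173],"turn":[0,0,-0.135],"fingers":0},
  {"delta_pos":[0.5053,-0.4667,0.0173],"turn":[0,0,-0.135],"fingers":0},
  {"delta_pos":[0.5053,-0.4667,0.0173],"turn":[0,0,-0.135],"fingers":0},
  {"delta_pos":[0.5053,-0.4667,0.0173],"turn":[0,0,-0.135],"fingers":0},
  {"delta_pos":[0.5053,-0.4667,0.0173],"turn":[0,0,-0.135],"fingers":0},
  {"delta_pos":[0.5053,-0.4667,0.0173],"turn":[0,0,-0.135],"fingers":0},
  {"delta_pos":[0.5053,-0.4667,0.0173],"turn":[0,0,-0.135],"fingers":0},
], force=40)

```text
clock: 1.6
position: [0.4338, -0.1762, 0.1904]
ee_rot: [0.924, 0.381, -0.0, 0.0]
ft_force: [-0.2, 0.2, 0.5]
grip_width: 0.997
grasp_force: 0.0
```

```bash
cat >> h.py <<'E'
def wrist():
    o=get_obs(); c=camera("wrist"); T=c["tool_from_camera"]; z=c["range_z"]
    R=Rn.from_quat(o["ee_rot"]).as_matrix(); p=np.array(o["position"])
    v,u=np.mgrid[:400,:640]; x=(u-c["cx"]); y=(v-c["cy"]); r=np.hypot(x,y)+1e-9; th=r/c["fx"]
    P=np.stack([x/r*np.tan(th)*z,y/r*np.tan(th)*z,z],-1)
    D=np.stack([x/r*np.sin(th),y/r*np.sin(th),np.cos(th)],-1)
    D=D@T[:3,:3].T@R.T; o0=R@T[:3,3]+p
    W=P@T[:3,:3].T@R.T+o0; W[z<=0]=np.nan
    return c,W,D,o0
E
python3 - <<'E'
from h import *
c,W,D,o0=wrist(); cv2.imwrite("pics/w1.png",c["color"][...,::-1])
z=np.nan_to_num(W[...,2]); d=np.hypot(W[...,0]-.434,W[...,1]+.175)
m=((z>.045)&(z<.065)&(d<.045)&(c["color"].min(2)>120)).astype(np.uint8)
cs,_=cv2.findContours(m,0,1); k=max(cs,key=cv2.contourArea)[:,0]
X=o0+D[k[:,1],k[:,0]]*((.055-o0[2])/D[k[:,1],k[:,0],2])[:,None]
print(k.min(0),k.max(0),cv2.minEnclosingCircle(X[:,:2].astype(np.float32)),X[:,:2].min(0),X[:,:2].max(0))
print(np.nanmedian(W[m>0],0))
E
```

```text
[294 150] [347 200] ((0.4359501898288727, -0.173830047249794), 0.02737918309867382) [ 0.40951596 -0.20062992] [ 0.46211834 -0.14744598]
[ 0.43624752 -0.17375846  0.05436868]
```

View pics/w1.png

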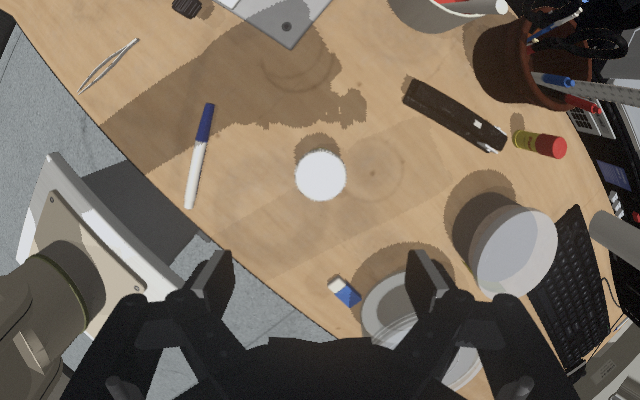

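The wrist view shows the jar cap alone and centred at (320,175). Its position agrees with the top view to 2 mm, and nothing is under the fingers.

Run:
```python
from h import *
togo([.435,-.1741,.037],45)
```

```text
at 1.65 [ 0.4338 -0.176   0.1904] shift [ 0.0022 -0.0005  0.1534] turn [ 0.      0.0002 -0.0026]
```

Converted, 0.153 m is 0.204, 0.13 m is 0.1733.

Call:
move_arm([
  {"delta_pos":[0.0027,0,0.0667],"turn":[0,0,0],"fingers":0},
  {"delta_pos":[0.0027,0,0.1333],"turn":[0,0,0],"fingers":0},
  {"delta_pos":[0.0027,0,0.1733],"turn":[0,0,0],"fingers":0},
  {"delta_pos":[0.0027,0,0.204],"turn":[0,0,0],"fingers":0},
  {"delta_pos":[0.0027,0,0.204],"turn":[0,0,0],"fingers":0},
  {"delta_pos":[0.0027,0,0.204],"turn":[0,0,0],"fingers":0},
  {"delta_pos":[0.0027,0,0.204],"turn":[0,0,0],"fingers":0.6},
  {"delta_pos":[0.0027,0,0.204],"turn":[0,0,0],"fingers":0.6},
  {"delta_pos":[0.0027,0,0.204],"turn":[0,0,0],"fingers":0.6},
  {"delta_pos":[0.0027,0,0.204],"turn":[0,0,0],"fingers":0.6},
  {"delta_pos":[0.0027,0,0.204],"turn":[0,0,0],"fingers":0.6},
  {"delta_pos":[0.0027,0,0.204],"turn":[0,0,0],"fingers":0.6},
], force=35)

```text
clock: 3.15
position: [0.4358, -0.1735, 0.0374]
ee_rot: [0.924, 0.382, -0.0, 0.0]
ft_force: [-0.6, 0.7, 0.2]
grip_width: 0.403
grasp_force: 0.0
```

Run:
```python
from h import *
c,W,D,o0=wrist(); s=camera("scene"); a=s["color"][150:290,340:500]
cv2.imwrite("pics/w2.png",np.hstack([c["color"][100:400,120:520],cv2.resize(a,(343,300))])[...,::-1])
print(get_obs())
```

```text
{'clock': 3.25, 'joint_pos': array([ 0.7968288 ,  0.20980772, -0.55427597,  2.01919953,  0.13545968,
        0.94759091, -0.61290526]), 'joint_velocities': array([ 0.00163068,  0.00016743,  0.00175369,  0.00129162, -0.00129843,
        0.00021175,  0.00055202]), 'tau': array([-2.78388079e-04, -4.27395415e+01, -3.48293804e+00, -3.23171997e+01,
        1.35940962e-02,  2.32378181e-03,  8.30643398e-05]), 'position': array([ 0.43580038, -0.17356064,  0.03739192]), 'ee_rot': array([9.23986480e-01, 3.82425134e-01, 8.03830258e-06, 3.09203760e-05]), 'ft_force': array([-0.37712467, -0.50073974, -0.19628118]), 'torque': array([ 0.02498932,  0.03149069, -0.01922047]), 'grasp_force': 0.0, 'grip_width': 0.39683435193682537}
```

View pics/w2.png

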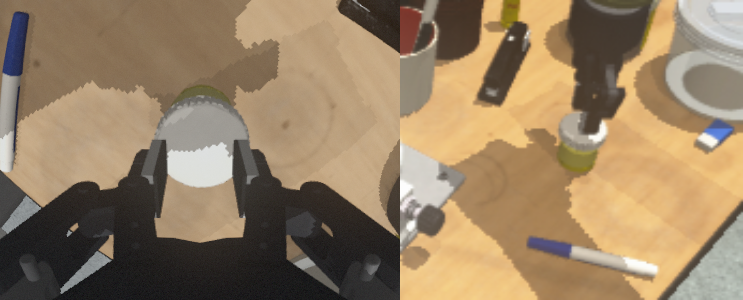

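The wrist crop shows the cap at about (200,145), between the finger tips. The fingers report 0.40 opening with no force, and the scene inset shows the jar still upright, so I measure the fit.

Run:
```python
from h import *
o=get_obs();c,W,D,o0=wrist()
R=Rn.from_quat(o["ee_rot"]).as_matrix(); T=(W-o["position"])@R
b=c["color"].min(2)
box=np.zeros((400,640),bool); box[180:300,260:380]=1
m=box&(b>130)&(np.abs(W[...,2]-.055)<.008)
print("cap in tool",np.nanmin(T[m],0),np.nanmax(T[m],0),np.nanmedian(T[m],0),m.sum())
f=(c["color"].max(2)<110)&(np.abs(T[...,0])<.025)&(T[...,2]>-.045)&(T[...,2]<.02)&(np.abs(T[...,1])<.06)
for s in(-1,1):
    q=T[f&(s*T[...,1]>.01)]; print(s,len(q),np.percentile(q,[2,50,98],0).round(4).tolist())
print("camera in tool",c["tool_from_camera"].round(3).tolist())
for v,u in[(245,320),(210,320),(280,320),(260,275),(260,365)]: print(u,v,W[v,u],T[v,u],c["color"][v,u])
```

```text
cap in tool [-0.02847721 -0.02621684 -0.01907573] [ 0.02576586  0.0247184  -0.01412919] [ 0.00336399 -0.00054404 -0.01706245] 5387
-1 456 [[-0.0066, -0.0307, -0.0448], [0.0091, -0.0195, -0.0381], [0.0229, -0.0107, 0.0175]]
1 469 [[-0.0072, 0.0108, -0.0447], [0.0101, 0.0177, -0.0383], [0.0229, 0.0291, 0.0173]]
camera in tool [[0.002, -0.954, -0.3, 0.077], [1.0, 0.001, 0.001, -0.001], [-0.0, -0.3, 0.954, -0.17], [0.0, 0.0, 0.0, 1.0]]
320 245 [ 0.43605541 -0.17247056  0.05404244] [ 0.00095066 -0.00058994 -0.01665057] [162 159 151]
320 210 [ 0.45064074 -0.15783189  0.05432648] [ 0.02161512 -0.0006392  -0.01693479] [159 156 149]
320 280 [ 0.41970263 -0.18888687  0.05382022] [-0.02222056 -0.00053208 -0.01642814] [221 223 219]
275 260 [ 0.42936723 -0.15129667  0.08969765] [ 0.01118227 -0.02029487 -0.05230712] [92 91 86]
365 260 [ 0.45739299 -0.17849701  0.09069896] [ 0.01178776  0.01875561 -0.05330596] [94 93 90]
```

Call:
move_arm([
  {"delta_pos":[0,0,0],"turn":[0,0,0],"fingers":0.8},
  {"delta_pos":[0,0,0],"turn":[0,0,0],"fingers":0.8},
  {"delta_pos":[0,0,0],"turn":[0,0,0],"fingers":0.8},
  {"delta_pos":[0,0,0],"turn":[0,0,0],"fingers":0.8},
])

```text
clock: 3.8
position: [0.4358, -0.1736, 0.0374]
ee_rot: [0.924, 0.382, 0.0, 0.0]
ft_force: [0.8, -0.0, 1.5]
grip_width: 0.199
grasp_force: 0.0
```

View pics/w3.png

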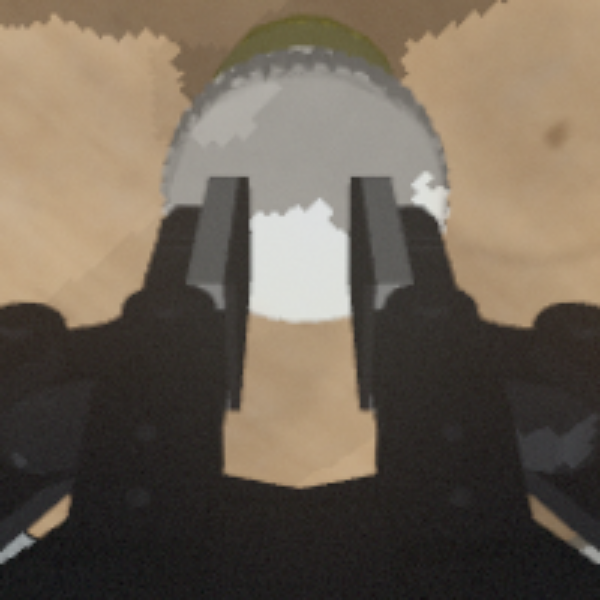

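The crop shows the finger tips, at crop (230,180) and (370,180), lying over the cap. The fingers are above the jar, so the real tips sit well behind the stated TCP. I measure that offset.

Run:
```python
from h import *
o=get_obs();c,W,D,o0=wrist()
R=Rn.from_quat(o["ee_rot"]).as_matrix(); T=(W-o["position"])@R
for u in (288,292,296,300,340,346,350,354):
    print(u,[(v,T[v,u].round(3).tolist()) for v in range(236,262,3)])
```

```text
288 [(236, [0.006, -0.018, -0.017]), (239, [0.005, -0.018, -0.017]), (242, [0.003, -0.018, -0.018]), (245, [0.012, -0.016, -0.039]), (248, [0.011, -0.016, -0.041]), (251, [0.011, -0.015, -0.043]), (254, [0.012, -0.015, -0.047]), (257, [0.011, -0.015, -0.049]), (260, [0.012, -0.015, -0.053])]
292 [(236, [0.006, -0.016, -0.017]), (239, [0.011, -0.015, -0.031]), (242, [0.012, -0.014, -0.037]), (245, [0.012, -0.014, -0.039]), (248, [0.011, -0.014, -0.041]), (251, [0.011, -0.013, -0.044]), (254, [0.012, -0.013, -0.048]), (257, [0.012, -0.013, -0.051]), (260, [0.012, -0.013, -0.053])]
296 [(236, [0.006, -0.014, -0.016]), (239, [0.011, -0.013, -0.031]), (242, [0.012, -0.012, -0.035]), (245, [0.011, -0.012, -0.038]), (248, [0.012, -0.012, -0.043]), (251, [0.012, -0.012, -0.045]), (254, [0.012, -0.011, -0.047]), (257, [0.011, -0.011, -0.05]), (260, [0.012, -0.011, -0.054])]
300 [(236, [0.007, -0.011, -0.017]), (239, [0.012, -0.01, -0.032]), (242, [0.012, -0.01, -0.035]), (245, [0.012, -0.01, -0.038]), (248, [0.012, -0.01, -0.042]), (251, [0.012, -0.01, -0.045]), (254, [0.012, -0.01, -0.047]),
[... 489 characters left out ...]
 0.011, -0.042]), (251, [0.011, 0.011, -0.044]), (254, [0.012, 0.011, -0.048]), (257, [0.012, 0.011, -0.05]), (260, [0.011, 0.011, -0.052])]
350 [(236, [0.006, 0.016, -0.016]), (239, [0.005, 0.016, -0.017]), (242, [0.012, 0.014, -0.035]), (245, [0.012, 0.013, -0.04]), (248, [0.011, 0.013, -0.041]), (251, [0.011, 0.013, -0.044]), (254, [nan, nan, nan]), (257, [0.011, 0.013, -0.049]), (260, [0.012, 0.012, -0.053])]
354 [(236, [0.006, 0.018, -0.016]), (239, [0.005, 0.018, -0.017]), (242, [0.003, 0.018, -0.017]), (245, [0.001, 0.018, -0.018]), (248, [0.008, 0.016, -0.034]), (251, [0.008, 0.016, -0.037]), (254, [0.008, 0.015, -0.041]), (257, [0.012, 0.014, -0.051]), (260, [0.012, 0.014, -0.053])]
```

The real tips lie about 31 mm behind the reported TCP, not 11 mm ahead of it, so the stated offset is about 42 mm out. The grasp point is then around tool z = -0.052. I open and go down by the measured amount.

Converted, 0.041 m is 0.0547, 0.03 m is 0.04.

Call:
move_arm([
  {"delta_pos":[0,0,0],"turn":[0,0,0],"fingers":0},
  {"delta_pos":[0,0,0],"turn":[0,0,0],"fingers":0},
  {"delta_pos":[0,0,0],"turn":[0,0,0],"fingers":0},
  {"delta_pos":[0,0,0],"turn":[0,0,0],"fingers":0},
  {"delta_pos":[-0.0013,0,0],"turn":[0,0,0],"fingers":0},
  {"delta_pos":[-0.0027,0,0.0133],"turn":[0,0,0],"fingers":0},
  {"delta_pos":[-0.0027,0,0.0267],"turn":[0,0,0],"fingers":0},
  {"delta_pos":[-0.0027,0,0.04],"turn":[0,0,0],"fingers":0},
  {"delta_pos":[-0.0027,0,0.0547],"turn":[0,0,0],"fingers":0},
  {"delta_pos":[-0.0027,0,0.0547],"turn":[0,0,0],"fingers":0},
])

```text
clock: 5.15
position: [0.4337, -0.1746, -0.0046]
ee_rot: [0.924, 0.382, -0.001, -0.001]
ft_force: [0.0, -0.4, 0.3]
grip_width: 0.999
grasp_force: 0.0
```

Call:
move_arm([
  {"delta_pos":[0,0,0],"turn":[0,0,0],"fingers":0.3},
  {"delta_pos":[0,0,0],"turn":[0,0,0],"fingers":0.4},
  {"delta_pos":[0,0,0],"turn":[0,0,0],"fingers":0.5},
  {"delta_pos":[0,0,0],"turn":[0,0,0],"fingers":0.6},
  {"delta_pos":[0,0,0],"turn":[0,0,0],"fingers":0.6},
  {"delta_pos":[0,0,0],"turn":[0,0,0],"fingers":0.6},
  {"delta_pos":[0,0,0],"turn":[0,0,0],"fingers":0.6},
])

```text
clock: 6.02
position: [0.4348, -0.1752, -0.003]
ee_rot: [0.924, 0.382, 0.0, 0.0]
ft_force: [-1.2, 0.6, 5.4]
grip_width: 0.589
grasp_force: 35.7
```

Converted, -0.125 m is -0.1667, -0.09 m is -0.12.

Call:
move_arm([
  {"delta_pos":[0,0,-0.0133],"turn":[0,0,0],"fingers":0.6},
  {"delta_pos":[0,0,-0.04],"turn":[0,0,0],"fingers":0.6},
  {"delta_pos":[0,0,-0.08],"turn":[0,0,0],"fingers":0.6},
  {"delta_pos":[0,0,-0.12],"turn":[0,0,0],"fingers":0.6},
  {"delta_pos":[0,0,-0.1667],"turn":[0,0,0],"fingers":0.6},
  {"delta_pos":[0,0,-0.1667],"turn":[0,0,0],"fingers":0.6},
  {"delta_pos":[0,0,-0.1667],"turn":[0,0,0],"fingers":0.6},
])

```text
clock: 6.9
position: [0.434, -0.1749, 0.1211]
ee_rot: [0.924, 0.382, -0.0, 0.0]
ft_force: [-0.4, 0.0, -1.8]
grip_width: 0.591
grasp_force: 36.6
```

```bash
cat >> h.py <<'E'
def cap():
    o=get_obs(); c,W,D,o0=wrist(); R=Rn.from_quat(o["ee_rot"]).as_matrix(); T=(W-o["position"])@R
    m=(c["color"].min(2)>110)&(np.abs(T[...,2]+.058)<.012)&(np.hypot(T[...,0],T[...,1])<.035)
    q=T[m]; z=np.median(q[:,2]); k=q[np.abs(q[:,2]-z)<.004]
    print("cap in tool min,max,med",k.min(0).round(4),k.max(0).round(4),z.round(4),len(k)); return o,c,W,T
E
python3 - <<'E'
from h import *
cap(); togo([.5847,.0236,.122],45)
E
```

```text
cap in tool min,max,med [-0.0251 -0.0262 -0.0595] [ 0.0282  0.0244 -0.0535] -0.0573 9429
at 6.95 [ 0.4338 -0.1748  0.1207] shift [ 0.247  -0.0337 -0.0014] turn [-0.001   0.0005 -0.0007]
```

Converted, 0.246 m is 0.328, -0.033 m is -0.044.

Call:
move_arm([
  {"delta_pos":[0.0533,-0.0067,0],"turn":[0,0,0],"fingers":0.6},
  {"delta_pos":[0.12,-0.016,0],"turn":[0,0,0],"fingers":0.6},
  {"delta_pos":[0.1867,-0.0253,0],"turn":[0,0,0],"fingers":0.6},
  {"delta_pos":[0.2533,-0.0347,0],"turn":[0,0,0],"fingers":0.6},
  {"delta_pos":[0.3067,-0.0413,0],"turn":[0,0,0],"fingers":0.6},
  {"delta_pos":[0.328,-0.044,0],"turn":[0,0,0],"fingers":0.6},
  {"delta_pos":[0.328,-0.044,0],"turn":[0,0,0],"fingers":0.6},
  {"delta_pos":[0.328,-0.044,0],"turn":[0,0,0],"fingers":0.6},
  {"delta_pos":[0.328,-0.044,0],"turn":[0,0,0],"fingers":0.6},
])

```text
clock: 8.07
position: [0.5847, 0.0206, 0.1214]
ee_rot: [0.924, 0.382, -0.0, 0.0]
ft_force: [0.5, -0.3, -1.3]
grip_width: 0.59
grasp_force: 36.6
```

Run:
```python
from h import *
o,c,W,T=cap(); cv2.imwrite("pics/w4.png",c["color"][...,::-1])
z=np.nan_to_num(W[...,2])
# other jars' caps seen by wrist
m=((z>.138)&(z<.152)&(c["color"].min(2)>110)).astype(np.uint8)
n,l,s,_=cv2.connectedComponentsWithStats(m)
for i in range(1,n):
    if s[i,4]>300: q=W[l==i]; print(s[i],((q.min(0)+q.max(0))/2).round(4),(q.max(0)-q.min(0)).round(4))
togo([.5847,.0236,.12],45)
```

```text
cap in tool min,max,med [-0.0253 -0.026  -0.0596] [ 0.0282  0.0242 -0.0536] -0.0573 9309
[ 228    0  111   46 3786] [0.6598 0.1225 0.1426] [0.044  0.0452 0.0086]
[ 375   54  101  108 8324] [0.6761 0.0374 0.1424] [0.0547 0.0544 0.0087]
[ 135   92   90  102 7058] [0.573  0.115  0.1426] [0.055  0.0542 0.0088]
at 8.125 [0.5848 0.0208 0.1215] shift [ 0.0019 -0.002   0.0015] turn [ 0.0007  0.0005 -0.0023]
```

View pics/w4.png

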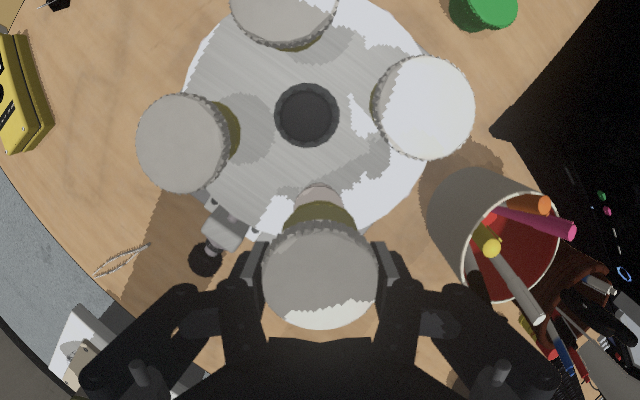

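The wrist view shows the held jar at (320,275) directly above the free post, with the other three jars clear of the fingers. Measured in the same image, it needs about 2 mm of correction before lowering.

Converted, 0.031 m is 0.0413, 0.002 m is 0.0027.

Call:
move_arm([
  {"delta_pos":[0.0027,-0.0017,0],"turn":[0,0,0],"fingers":0.6},
  {"delta_pos":[0.0027,-0.0017,0.0133],"turn":[0,0,0],"fingers":0.6},
  {"delta_pos":[0.0027,-0.0017,0.0267],"turn":[0,0,0],"fingers":0.6},
  {"delta_pos":[0.0027,-0.0017,0.036],"turn":[0,0,0],"fingers":0.6},
  {"delta_pos":[0.0027,-0.0017,0.0413],"turn":[0,0,0],"fingers":0.6},
  {"delta_pos":[0.0027,-0.0017,0.0413],"turn":[0,0,0],"fingers":0.6},
  {"delta_pos":[0.0027,-0.0017,0.0413],"turn":[0,0,0],"fingers":0.6},
])

```text
clock: 9.0
position: [0.5858, 0.0246, 0.0907]
ee_rot: [0.924, 0.382, 0.0, 0.0]
ft_force: [0.9, -0.1, -1.4]
grip_width: 0.589
grasp_force: 36.6
```

Call:
move_arm([
  {"delta_pos":[0,0,0.0013],"turn":[0,0,0],"fingers":0.6},
  {"delta_pos":[0,0,0.0027],"turn":[0,0,0],"fingers":0.6},
  {"delta_pos":[0,0,0.0027],"turn":[0,0,0],"fingers":0.6},
  {"delta_pos":[0,0,0.0027],"turn":[0,0,0],"fingers":0.6},
])

```text
clock: 9.5
position: [0.5856, 0.0245, 0.0884]
ee_rot: [0.924, 0.382, -0.0, 0.0]
ft_force: [-0.4, 0.1, -1.1]
grip_width: 0.592
grasp_force: 36.6
```

Converted, -0.001 m is -0.0013, 0.0008 m is 0.0011.

Call:
move_arm([
  {"delta_pos":[-0.0013,0.0011,0],"turn":[0,0,0],"fingers":0.6},
  {"delta_pos":[-0.0013,0.0011,0.0013],"turn":[0,0,0],"fingers":0.6},
  {"delta_pos":[-0.0013,0.0011,0.0013],"turn":[0,0,0],"fingers":0.6},
  {"delta_pos":[-0.0013,0.0011,0.0013],"turn":[0,0,0],"fingers":0.6},
])

```text
clock: 10.0
position: [0.5855, 0.0233, 0.0874]
ee_rot: [0.924, 0.382, 0.0, 0.0]
ft_force: [0.3, 0.7, -1.4]
grip_width: 0.592
grasp_force: 36.6
```

Converted, 0.001 m is 0.0013.

Call:
move_arm([
  {"delta_pos":[0,0,0.0013],"turn":[0,0,0],"fingers":0.6},
  {"delta_pos":[0,0,0.0013],"turn":[0,0,0],"fingers":0.6},
  {"delta_pos":[0,0,0.0013],"turn":[0,0,0],"fingers":0.6},
])

```text
clock: 10.38
position: [0.5858, 0.0233, 0.0871]
ee_rot: [0.924, 0.382, 0.0, 0.0]
ft_force: [-1.4, 0.6, 6.2]
grip_width: 0.593
grasp_force: 37.0
```

Call:
move_arm([
  {"delta_pos":[0,0,0],"turn":[0,0,0],"fingers":0.38},
  {"delta_pos":[0,0,0],"turn":[0,0,0],"fingers":0.3},
  {"delta_pos":[0,0,0],"turn":[0,0,0],"fingers":0.15},
  {"delta_pos":[0,0,0],"turn":[0,0,0],"fingers":0.15},
  {"delta_pos":[0,0,0],"turn":[0,0,0],"fingers":0.15},
])

```text
clock: 11.0
position: [0.5854, 0.0232, 0.0864]
ee_rot: [0.924, 0.382, -0.0, 0.0]
ft_force: [0.2, -0.4, 0.9]
grip_width: 0.85
grasp_force: 0.0
```

Run:
```python
from h import *
o,c,W,T=cap()
m=(c["color"].min(2)>110)&(np.abs(T[...,2]+.058)<.012)&(np.hypot(T[...,0],T[...,1])<.035)
q=W[m]; q=q[np.abs(q[:,2]-.145)<.008]; print(len(q),(q.min(0)+q.max(0))/2, np.median(q,0))
A=np.c_[q[:,:2]-q[:,:2].mean(0),np.ones(len(q))]; print("plane",np.linalg.lstsq(A,q[:,2],rcond=None)[0])
```

```text
cap in tool min,max,med [-0.025  -0.028  -0.0603] [ 0.0284  0.0262 -0.0547] -0.058 9450
9455 [0.5856687  0.02441589 0.14225419] [0.58822446 0.02713873 0.14440367]
plane [-0.00362385 -0.00430848  0.14436434]
```

The jar stands upright and within 1 mm of the post centre as seen by the wrist camera. I lift straight off it.

Converted, -0.08 m is -0.1067, -0.055 m is -0.0733.

Call:
move_arm([
  {"delta_pos":[0,0,-0.0133],"turn":[0,0,0],"fingers":0.15},
  {"delta_pos":[0,0,-0.04],"turn":[0,0,0],"fingers":0.15},
  {"delta_pos":[0,0,-0.0733],"turn":[0,0,0],"fingers":0.15},
  {"delta_pos":[0,0,-0.1067],"turn":[0,0,0],"fingers":0.15},
  {"delta_pos":[0,0,-0.1067],"turn":[0,0,0],"fingers":0.15},
  {"delta_pos":[0,0,-0.1067],"turn":[0,0,0],"fingers":0.15},
])

```text
clock: 11.8
position: [0.5854, 0.0232, 0.1666]
ee_rot: [0.924, 0.382, 0.0, 0.0]
ft_force: [0.4, -0.2, -0.4]
grip_width: 0.851
grasp_force: 0.0
```

Run:
```python
from h import *
togo([.4684,.0546,.13],7.6)
```

```text
at 11.8 [0.5854 0.0232 0.1666] shift [-0.0606 -0.1049  0.0366] turn [ 3.00e-04 -1.00e-04  6.52e-01]
```

Converted, -0.105 m is -0.14, 0.037 m is 0.0493, 0.652 rad is 0.163.

Call:
move_arm([
  {"delta_pos":[-0.0267,-0.0467,0],"turn":[0,0,0.0425],"fingers":0.2},
  {"delta_pos":[-0.0533,-0.0933,0],"turn":[0,0,0.085],"fingers":0.2},
  {"delta_pos":[-0.0813,-0.14,0],"turn":[0,0,0.1275],"fingers":0.3},
  {"delta_pos":[-0.0813,-0.14,0.0267],"turn":[0,0,0.163],"fingers":0.3},
  {"delta_pos":[-0.0813,-0.14,0.0493],"turn":[0,0,0.163],"fingers":0.3},
  {"delta_pos":[-0.0813,-0.14,0.0493],"turn":[0,0,0.163],"fingers":0.3},
  {"delta_pos":[-0.0813,-0.14,0.0493],"turn":[0,0,0.163],"fingers":0.3},
])

```text
clock: 12.68
position: [0.4684, 0.0546, 0.1295]
ee_rot: [0.998, 0.067, -0.0, -0.0]
ft_force: [0.5, 0.9, 0.3]
grip_width: 0.702
grasp_force: 0.0
```

Run:
```python
from h import *
o=get_obs(); c,W,D,o0=wrist(); R=Rn.from_quat(o["ee_rot"]).as_matrix(); T=(W-o["position"])@R
z=np.nan_to_num(W[...,2])
m=((c["color"].max(2)<90)&(z>.045)&(z<.076)&(np.hypot(W[...,0]-.468,W[...,1]-.0545)<.035)).astype(np.uint8)
n,l,s,_=cv2.connectedComponentsWithStats(m)
for i in range(1,n):
    if s[i,4]>100: q=W[l==i]; t=T[l==i]; print(s[i],q.min(0),q.max(0),"tool",np.percentile(t,[1,50,99],0).round(4).tolist())
print(o["position"],o["grip_width"])
cv2.imwrite("pics/w5.png",c["color"][...,::-1])
togo([.4684,.0546,.005],7.6)
```

```text
[310 166  22  10 178] [0.48707348 0.04928294 0.05624101] [0.49564277 0.06663618 0.06836707] tool [[0.0197, -0.0086, 0.0615], [0.0228, -0.0007, 0.0664], [0.0272, 0.0081, 0.0721]]
[303 179  36  32 961] [0.45927017 0.03997437 0.04889273] [0.48279626 0.07007079 0.07201923] tool [[-0.0078, -0.0145, 0.0583], [0.004, 0.0001, 0.0625], [0.0128, 0.0141, 0.0755]]
[0.46841781 0.05458582 0.12948616] 0.7015153692570754
at 12.725 [0.4686 0.0546 0.1297] shift [-2.000e-04  1.000e-04  1.247e-01] turn [-0.0005 -0.0002  0.0015]
```

View pics/w5.png

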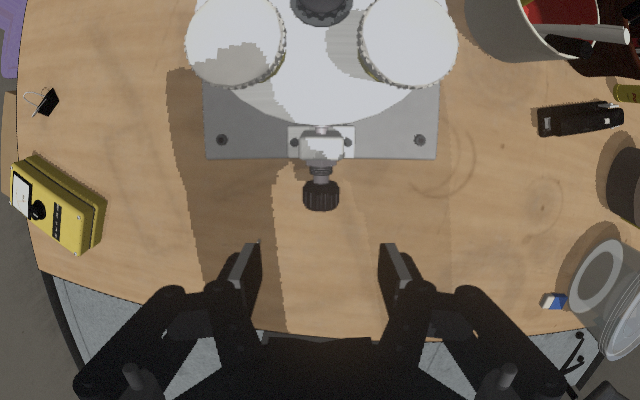

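The wrist view shows the knob at (320,195) on the centre line of the open fingers, square to the stand. The camera mount will pass between the two jars.

Converted, 0.125 m is 0.1667, 0.115 m is 0.1533.

Call:
move_arm([
  {"delta_pos":[0.0013,0,0.0533],"turn":[0,0,0],"fingers":0.3},
  {"delta_pos":[0.0013,0,0.0933],"turn":[0,0,0],"fingers":0.3},
  {"delta_pos":[0.0013,0,0.12],"turn":[0,0,0],"fingers":0.3},
  {"delta_pos":[0.0013,0,0.14],"turn":[0,0,0],"fingers":0.3},
  {"delta_pos":[0.0013,0,0.1533],"turn":[0,0,0],"fingers":0.3},
  {"delta_pos":[0.0013,0,0.1667],"turn":[0,0,0],"fingers":0.3},
  {"delta_pos":[0.0013,0,0.1667],"turn":[0,0,0],"fingers":0.3},
])

```text
clock: 13.6
position: [0.4689, 0.0546, 0.004]
ee_rot: [0.998, 0.066, -0.0, -0.0]
ft_force: [0.0, 0.6, 0.3]
grip_width: 0.697
grasp_force: 0.0
```

Call:
move_arm([
  {"delta_pos":[0,0,0],"turn":[0,0,0],"fingers":0.5},
  {"delta_pos":[0,0,0],"turn":[0,0,0],"fingers":0.6},
  {"delta_pos":[0,0,0],"turn":[0,0,0],"fingers":0.7},
  {"delta_pos":[0,0,0],"turn":[0,0,0],"fingers":0.9},
  {"delta_pos":[0,0,0],"turn":[0,0,0],"fingers":0.9},
  {"delta_pos":[0,0,0],"turn":[0,0,0],"fingers":0.9},
], force=70)

```text
clock: 14.35
position: [0.4696, 0.0538, 0.0051]
ee_rot: [0.998, 0.066, 0.0, 0.001]
ft_force: [-1.5, -3.3, 5.8]
grip_width: 0.308
grasp_force: 68.3
```

Converted, -0.014 m is -0.0187, -0.012 m is -0.016.

Call:
move_arm([
  {"delta_pos":[-0.0027,0,0],"turn":[0,0,0],"fingers":0.9},
  {"delta_pos":[-0.0053,0,0],"turn":[0,0,0],"fingers":0.9},
  {"delta_pos":[-0.008,0,0],"turn":[0,0,0],"fingers":0.9},
  {"delta_pos":[-0.0107,0,0],"turn":[0,0,0],"fingers":0.9},
  {"delta_pos":[-0.0133,0,0],"turn":[0,0,0],"fingers":0.9},
  {"delta_pos":[-0.016,0,0],"turn":[0,0,0],"fingers":0.9},
  {"delta_pos":[-0.0187,0,0],"turn":[0,0,0],"fingers":0.9},
  {"delta_pos":[-0.0187,0,0],"turn":[0,0,0],"fingers":0.9},
  {"delta_pos":[-0.0187,0,0],"turn":[0,0,0],"fingers":0.9},
])

```text
clock: 15.48
position: [0.458, 0.0523, 0.0052]
ee_rot: [0.998, 0.066, 0.003, 0.0]
ft_force: [11.8, -2.6, -8.4]
grip_width: 0.313
grasp_force: 69.2
```

Converted, -0.004 m is -0.0053, -0.003 m is -0.004.

Call:
move_arm([
  {"delta_pos":[-0.0013,0,0],"turn":[0,0,0],"fingers":0.9},
  {"delta_pos":[-0.0027,0,0],"turn":[0,0,0],"fingers":0.9},
  {"delta_pos":[-0.004,0,0],"turn":[0,0,0],"fingers":0.9},
  {"delta_pos":[-0.0053,0,0],"turn":[0,0,0],"fingers":0.9},
  {"delta_pos":[-0.0053,0,0],"turn":[0,0,0],"fingers":0.9},
  {"delta_pos":[-0.0053,0,0],"turn":[0,0,0],"fingers":0.9},
])

```text
clock: 16.23
position: [0.4559, 0.0521, 0.0053]
ee_rot: [0.998, 0.066, 0.005, -0.0]
ft_force: [22.0, -0.1, -20.7]
grip_width: 0.304
grasp_force: 70.3
```

Run:
```python
from h import *
o=get_obs(); print(o["position"],o["ft_force"])
c=camera("top"); W=cloud(c); z=np.nan_to_num(W[...,2]); 
q=W[(c["color"].min(2)>110)&(z>.138)&(z<.152)&(np.hypot(W[...,0]-.585,W[...,1]-.0236)<.035)]; print("jar",len(q),(q.min(0)+q.max(0))/2,np.ptp(q,0))
s=camera("scene"); a=s["color"][160:290,230:400]; cv2.imwrite("pics/s2.png",cv2.resize(a,None,fx=4,fy=4)[...,::-1])
```

```text
[0.45587268 0.05208955 0.00531056] [ 22.01197     -0.11868985 -20.73804543]
jar 405 [0.58541693 0.02484955 0.14531777] [0.05194131 0.05171555 0.01318349]
```

View pics/s2.png

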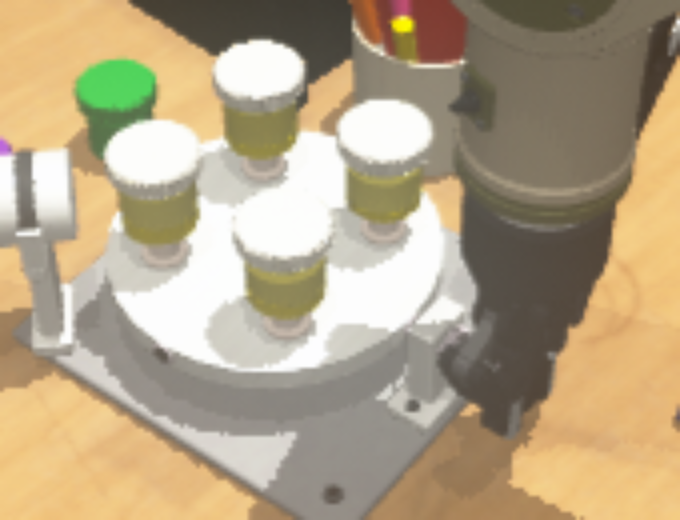

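The scene crop shows all four jars upright on their posts, with ours at (285,265), and the gripper on the knob at (470,360). Next I check the pin's travel from the wrist camera.

Run:
```python
from h import *
o=get_obs(); c,W,D,o0=wrist()
a=np.radians(7.6); e=np.array([np.cos(a),np.sin(a)]); L=np.array([-e[1],e[0]])
S=W[...,:2]-[.624,.0756]; sx=S@e; sy=S@L; z=W[...,2]
m=(np.abs(sy)<.004)&(z>.04)&(z<.08)&(sx<-.1)&(sx>-.19)
for v,u in np.argwhere(m)[::max(1,m.sum()//45)]: print(u,v,(sx[v,u]*1000).round(1),(sy[v,u]*1000).round(1),(z[v,u]*1000).round(1),c["color"][v,u])
cv2.imwrite("pics/w6.png",cv2.resize(c["color"][150:350,220:420],(600,600))[...,::-1])
```

```text
311 130 -105.9 3.8 40.4 [103 103 102]
325 134 -105.6 -1.9 61.9 [111 111 111]
318 138 -106.1 0.6 71.3 [131 131 129]
331 141 -107.0 -3.8 72.2 [186 186 183]
320 145 -108.1 -0.1 74.0 [207 210 209]
308 149 -109.5 3.9 73.5 [207 209 213]
320 152 -110.7 -0.1 72.6 [206 208 213]
308 156 -111.8 3.9 73.8 [207 210 213]
322 159 -112.8 -0.7 74.1 [206 209 213]
310 163 -114.5 3.3 72.4 [206 208 213]
322 166 -115.5 -0.8 72.8 [207 208 213]
311 170 -116.8 3.0 72.9 [149 147 145]
324 173 -117.7 -1.4 73.7 [205 208 211]
315 177 -119.1 1.6 73.7 [144 145 141]
329 180 -120.2 -3.1 73.5 [206 208 212]
321 184 -121.9 -0.4 72.3 [170 169 165]
314 188 -124.4 2.1 68.4 [121 117 118]
310 192 -126.2 3.5 67.4 [122 117 119]
329 195 -127.3 -3.4 67.6 [121 115 118]
325 199 -128.9 -1.9 67.3 [122 117 120]
325 203 -131.1 -2.0 65.3 [67 65 67]
325 207 -133.1 -2.0 64.2 [63 62 63]
325 211 -134.8 -2.0 63.9 [68 68 67]
326 215 -136.3 -2.4 64.4 [57 56 57]
328 219 -140.1 -3.4 58.7 [101  95  97]
312 224 -142.5 3.1 58.3 [97 92 96]
316 228 -143.0 1.5 61.3 [127 122 123]
320 232 -144.7 -0.1 61.4 [122 118 120]
325 236 -146.9 -2.2 60.4 [118 113 114]
310 241 -149.4 4.0 60.0 [109 105 106]
314 245 -150.6 2.3 61.3 [120 114 116]
320 249 -152.1 -0.2 62.0 [121 114 117]
327 253 -154.6 -3.1 60.6 [115 110 112]
316 258 -156.5 1.5 61.6 [119 114 116]
324 262 -158.6 -1.9 61.2 [98 93 95]
310 267 -158.7 3.9 65.4 [30 25 22]
314 271 -158.6 2.2 68.7 [30 25 23]
318 275 -160.4 0.6 68.9 [41 38 37]
322 279 -162.5 -1.0 68.6 [38 33 30]
326 283 -163.8 -2.6 69.6 [35 33 32]
311 288 -165.9 3.5 70.2 [35 30 28]
315 292 -167.9 1.9 70.2 [33 28 25]
320 296 -171.9 -0.2 67.4 [35 30 26]
324 300 -171.7 -1.8 70.5 [35 29 27]
311 305 -174.7 3.6 70.1 [37 32 28]
320 309 -178.1 -0.2 68.5 [38 34 31]
```

View pics/w6.png

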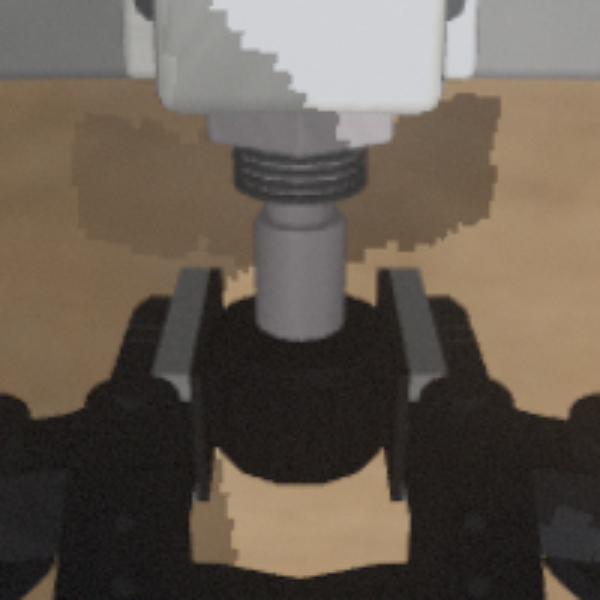

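The wrist crop shows the whole neck exposed. The knob's back face is at -158.7 mm against -146 mm home, with the sleeve end at about -137 mm. The pin is about 13.5 mm out, and 22 N against a 13 N spring means it is on its stop. I firm up the grip and check that it holds.

Call:
move_arm([
  {"delta_pos":[0,0,0],"turn":[0,0,0],"fingers":0.9},
  {"delta_pos":[0,0,0],"turn":[0,0,0],"fingers":0.9},
  {"delta_pos":[0,0,0],"turn":[0,0,0],"fingers":0.9},
  {"delta_pos":[0,0,0],"turn":[0,0,0],"fingers":0.9},
  {"delta_pos":[0,0,0],"turn":[0,0,0],"fingers":0.9},
  {"delta_pos":[0,0,0],"turn":[0,0,0],"fingers":0.9},
  {"delta_pos":[0,0,0],"turn":[0,0,0],"fingers":0.9},
  {"delta_pos":[0,0,0],"turn":[0,0,0],"fingers":0.9},
], force=85)

```text
clock: 17.38
position: [0.4559, 0.0521, 0.0054]
ee_rot: [0.998, 0.066, 0.005, -0.0]
ft_force: [22.2, -1.1, -19.0]
grip_width: 0.304
grasp_force: 84.5
```

Run:
```python
from h import *
from workcell import hand_in
c,W,D,o0=wrist(); a=np.radians(7.6); e=np.array([np.cos(a),np.sin(a)])
sx=(W[...,:2]-[.624,.0756])@e
k=sx[268:274,312:328]; f=np.nanmedian(k); print("knob back",f,get_obs()["ft_force"])
if f<-.1575: print(hand_in())
```

```text
knob back -0.15948062683641076 [ 22.33950651  -1.35881943 -19.10981107]
the job is handed in; nothing more can be done
None
```

I set the sample jar down upright on the free post, within about 1 mm of centre by the wrist camera, and let go while the pin was still home. The job is handed in with the gripper holding the index pin out about 13.5 of its 14 mm; the hand-in returned no verdict.

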